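# Open the bench centrifuge and lock its rotor

### The job

Press the black paddle at the front of the bench centrifuge so that its see-through cover springs fully open by itself, without touching the cover then or later. Turn the rotor by its bar grip until the slot in its rim faces the locking bolt, then slide the bolt all the way into the slot and leave everything so. Do not disturb the bottle, the beaker or the timer.

Things in the scene. Friction and masses are not known exactly. Their poses are not given: they have to be found in the camera images.
- centrifuge: white bench centrifuge, 300 x 225 mm, fixed. Origin on the bench under it; x points to its rear (front -155 mm, rear +145), y to its left (-95 to +130), z up. Deck 85 mm high; front step (x < -55) 45 mm. Rotor axis at x 30, y 0; cover hinge along y at x 125, z 89; bolt knob at x 30, y +115 when out. Closed cover: x -58 to 118, y -78 to 78, top z 148.
- latch (a joint): black press paddle (60 mm wide, 80 mm long, in front of the cover) on a crank that hooks the cover's lip: 0 rad at rest, grows as the paddle is pressed down, stop at 0.25 rad. Frees the cover at about 0.15 rad (press point 11 mm down, about 4 N there); the stop is 17 mm down, about 5 N. Springs back when let go.
- press_point (a point): centre of the ribbed front part of the paddle's top face, where to press down; about 75 mm in front of the cover, 79 mm above the bench at rest.
- cover (a joint): see-through box-shaped cover with grey edges (170 x 150 x 60 mm) hinged at the deck's rear: 0 rad closed and latched, 2.0 fully open, leaning back to the rear. Once freed, a spring swings it open in about a second and holds it. Its front top edge swings on a 190 mm radius about the hinge, at most 10 mm further forward than when closed; keep clear.
- rotor (a joint): aluminium rotor, 118 mm across, under the cover: 0 rad when the slot in its rim faces the bolt, positive counter-clockwise seen from above; it starts 0.5 to 1.3 rad off on the positive side and must be turned back (clockwise) to 0. Stays where it is left (friction 0.06 N m). The bolt enters only within about 0.04 rad of 0.
- rotor_grip (a point): centre of the black bar grip on the rotor axis; turns with the rotor. The bar is 66 mm long along this point's x, 18 mm wide along its y, 26 mm tall (13 mm above, 13 below this point); 123 mm above the bench; the rim's top is 18 mm below this point. Grip it across its y from above.
- slot (a point): mouth of the slot in the rotor's rim, at the top edge of the rim, 60 mm from the rotor axis (towards the rotor's +y). Slot 14 mm wide, 21 mm deep, open upward, outward.
- bolt (a joint): locking bolt on the left side of the deck, a 10 mm wide steel tongue with a rounded end that slides towards the rotor axis (centrifuge -y): 0 m out, 0.022 m fully home in the slot; slides with about 1.5 N and stays where it is left. Off the slot it stops against the rim at about 0.005 m.
- bolt_knob (a point): centre of the gripping part of the bolt's upright black knob: 22 mm diameter, 32 mm tall, its top 12 mm above this point (111 mm above the bench here, 26 mm above the deck).
- bottle: small reagent bottle with a red cap, 56 mm diameter, 98 mm tall, a bystander; origin at the centre of its underside.
- beaker: clear beaker, 56 mm diameter, 71 mm tall, a bystander; origin at the centre of its underside.
- bench_timer: small flat bench timer, 70 x 68 x 25 mm, a bystander; origin at the centre of its underside.

How it is judged:
On the way, in this order (a step that is already met when the one before it is completed fails the run):
1. the cover has sprung fully open and the latch paddle has been let go (value of joint cover above 1.8 rad and value of joint latch below 0.05 rad), for 0.2 s.
2. the rotor's slot faces the bolt (value of joint rotor between -0.06 and 0.06 rad), for 0.2 s.
At the end, for the whole second after the job is handed in: The cover stands open (beyond 1.8 of 2.0 rad) with the latch paddle back up, the rotor's slot faces the bolt within 0.06 rad, and the bolt is home in the slot (at least 18.5 of its 22 mm), all at rest (all of step 1 and all of step 2 and value of joint bolt above 0.0185 m and velocity of joint bolt below 0.01 m/s and velocity of joint rotor below 0.05 rad/s); the robot touches nothing.
It fails at once if the robot touches the cover (contact force between any of the fingers, the arm and cover above 1 N).
It fails at once if a bystander is shifted by more than 30 mm or knocked over (distance of any of bottle, beaker, bench_timer from where it was at the start of the episode above 0.03 m or angle between any of bottle, beaker, bench_timer's own z axis and vertical above 0.4 rad).
It also fails if it takes over 61 s, if anything falls off the work surface, if the arm or the gripper's body presses on something with over 40 N, if the wrist force passes 120 N, or if a joint passes its speed limit or range.

### The arm

A 6-joint arm with a two-finger parallel gripper is mounted at the origin on the work surface; the furniture and walls round the work are solid. World frame = base frame: x ahead of the robot, y to its left, z up, the work surface at z = 0. Lengths are in m, angles in rad, forces in N, time in s.
With the tool pointing down it reaches from about 0.25 to 0.775 m from the base axis. Payload 4 kg.
Tool frame: the origin (TCP) lies at the very end of the fingers, on their centre line; the grasp point (between the pads) lies 19 mm behind it; z points along the fingers, y is the direction in which the jaws open and shut (so a half turn about z gives the same grasp; the last joint's range is limited). The gripper opens to 94 mm and grips with 3 to 60 N. Pads are 16 mm wide; open, the fingers measure 119 mm over their backs; the gripper's body (75 mm by 177 mm) begins 78 mm behind the grasp point.
Start: joints at [1.188, 0.087, 1.371, -0, 1.684, -0.103], TCP at [0.152, 0.529, 0.206] pointing down, gripper open.
Joint ranges: [-3.1, 3.1], [-0.76, 2.03], [0.27, 2.55], [-1.08, 4.22], [0.17, 2.65], [-2.57, 2.57]. Speed limits (rad/s): [2.79, 2.79, 3.14, 3.14, 3.14, 3.14].

### API

Orientations are given as a unit quaternion [x, y, z, w].
In Python, from cell import arm gives the robot as it stands. The module is installed in compiled form; this text tells all that it offers.
- The arm moves only by the shell command python3 -m inch 'ROWS' [FORCE]. ROWS is a JSON object of lists of equal length, an entry for each row: "travel": the shift along the tool's x, y, z in m, a list of three; "rotation": the turn, a rotation vector about the tool's x, y, z in rad, a list of three; "grip": the opening, from 0 (shut) to 1 (fully open). A call has 1 to 8 rows; each row is the pose to reach, as a shift and turn from the pose measured when the call began, along the tool's axes at that moment; what a row does not reach only later rows make up. A row lasts 1/10 s, in which the tool goes at most 50 mm and 8.59 degrees, less where a joint would pass 70% of its speed; a pose out of reach is approached as far as the arm can. A call with a gripper value outside its range is refused whole. The fingers move at their own pace and stop on an object; FORCE is the grip in N (left out, the last holds). Time passes only in rows, so rows that repeat a pose let the fingers close. It gives the time, the measured TCP pose, the force and the opening at its end, in the units of the state.
- arm.state(): the state, without advancing time (a new reading comes with each control period).
- arm.capture(name): name is "scene" or "top" or "wrist"; returns (picture, depth): 384x512x3 uint8, red, green, blue; 384x512 float32, m along the optical axis (not along the pixel's ray), 0 where there is no reading.
- arm.camera_model(name): a dict with "fx", "fy", "cx", "cy" (pixels), "k1" (the pictures are not rectified: a ray, as slopes to the right and down, at radius r is drawn at 1 + k1 r^2 times it, then the intrinsics apply), "R" (3x3) and "t" (3): a world point X has camera coordinates R X + t. Camera axes: x right, y down, z forward; pixel columns grow to the right and rows downward; lengths in m; the calibration is good to about 2 mm. A picture is of the moment at which its call begins: read the wrist's pose just before it. camera_model takes no time and is no camera call; for the wrist camera it gives the pose at the moment of the call.
- arm.job_done(): hands the job in, once; it reports no verdict.
The state is a dict: "time_s": time; "q": joint angles; "qd": joint speeds; "effort": joint torques, N m; "ee_pos": TCP position; "eef_rot": TCP orientation; "ft_force": force on the tool from outside, world axes, zero at the start; "moment": the same for the moment, N m; "finger_gap": opening from 0.0 (shut) to 1.0 (fully open).
Only numpy, scipy, OpenCV 4.12 (cv2) and the standard library are available. Lean on these libraries where they do the work, as an engineer would, in place of code of your own. Each camera call takes 0.05 s, during which the arm holds its last target.

## Working session

There is one attempt and no reset: what is moved stays moved. The work goes in short steps, Python scripts to look and compute and a shell command to move; the robot and the scene stay as the last step left them, time stands still between calls to the robot, and variables do not carry over. Pictures are saved under pics/ and viewed, and the job is handed in when it is done.

```bash
mkdir -p pics; python3 - <<'E'
from cell import arm
import cv2
s=arm.state();print(s)
for n in("scene","top","wrist"):
    m=arm.camera_model(n)
    p,d=arm.capture(n);cv2.imwrite(f"pics/{n}0.png",p[:,:,::-1])
    import numpy as np
    np.save(f"{n}0.npy",d);np.save(f"{n}0rgb.npy",p);print(n,m)
E
```

```text
{'time_s': 0.0, 'q': array([ 1.18792114e+00,  8.79873940e-02,  1.37219132e+00, -1.63916756e-05,
        1.68358677e+00, -1.03083597e-01]), 'qd': array([-3.26820642e-04,  1.32974265e-03, -2.43026658e-03,  7.96839907e-05,
        1.51285773e-03, -6.43358232e-04]), 'effort': array([-3.99911460e-04, -3.40183210e+01, -3.02427900e+01,  7.17073702e-02,
        3.30293400e-02, -1.48330232e-04]), 'ee_pos': array([0.15169051, 0.52812458, 0.20431839]), 'eef_rot': array([ 1.39440750e-01,  9.90229820e-01, -1.05646580e-03, -2.53482148e-04]), 'ft_force': array([0.28455517, 0.133412  , 0.1841932 ]), 'moment': array([ 0.01550318,  0.04275269, -0.0142229 ]), 'finger_gap': 0.9996450794656121}
scene {'fx': 388.33287492308244, 'fy': 388.33287492308244, 'cx': 259.5510545156246, 'cy': 193.87190158332763, 'k1': -0.08745453153368896, 'R': array([[ 0.23773854,  0.97103325, -0.02397506],
       [ 0.45942416, -0.13415974, -0.87802654],
       [-0.85580946,  0.19772603, -0.47801108]]), 't': array([-0.08781654, -0.1671303 ,  1.56713988])}
top {'fx': 427.473425148862, 'fy': 427.473425148862, 'cx': 253.43287734914932, 'cy': 191.69985631648822, 'k1': -0.12621894733688757, 'R': array([[ 0.01549624, -0.99984269,  0.00862967],
       [-0.98218845, -0.01683785, -0.18714255],
       [ 0.18725841, -0.00557596, -0.98229486]]), 't': array([-0.03412955,  0.5537525 ,  1.16429826])}
wrist {'fx': 338.31709270527665, 'fy': 338.31709270527665, 'cx': 253.98828213585034, 'cy': 193.53415899664589, 'k1': -0.06822069120844361, 'R': array([[ 0.27717206,  0.96081927, -0.00140791],
       [ 0.92266071, -0.26575485,  0.27941289],
       [ 0.26809113, -0.07874447, -0.96017001]]), 't': array([-0.5497287 , -0.02828913,  0.3920511 ])}
```

View pics/scene0.png

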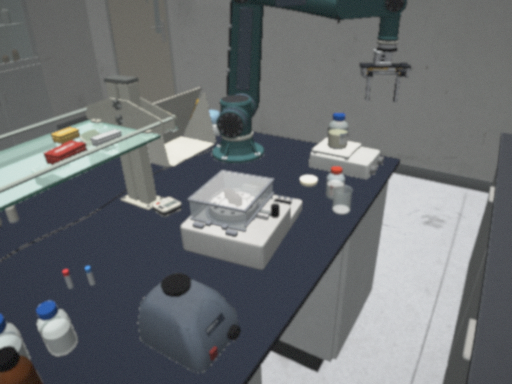

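View pics/top0.png

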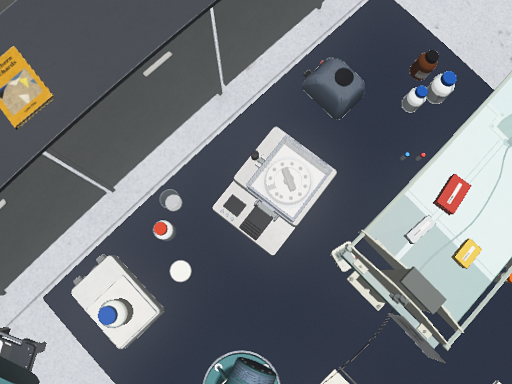

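View pics/wrist0.png

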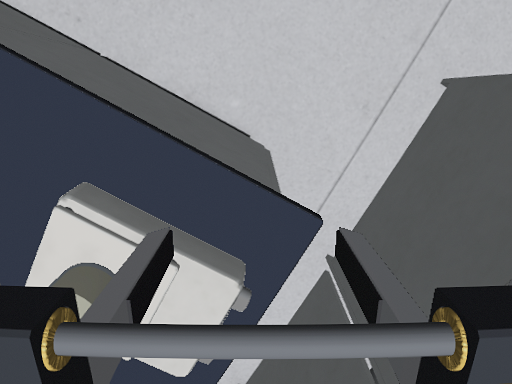

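```bash
cat > h.py <<'E'
import numpy as np, cv2
from cell import arm
def ray(m,uv):
    K=np.array([[m['fx'],0,m['cx']],[0,m['fy'],m['cy']],[0,0,1]])
    # r measured on undistorted ray: xd = x(1+k1 r^2)
    p=cv2.undistortPointsIter(np.array(uv,float).reshape(-1,1,2),K,np.array([m['k1'],0,0,0.]),None,None,(3,50,1e-10)).reshape(-1,2)
    d=np.c_[p,np.ones(len(p))]@m['R']; c=-m['R'].T@m['t']
    return c,d
def onplane(m,uv,z):
    c,d=ray(m,uv); return c+d*((z-c[2])/d[:,2])[:,None]
def proj(m,X):
    X=np.array(X,float).reshape(-1,3)@m['R'].T+m['t'];x=X[:,:2]/X[:,2:]
    r=(x**2).sum(1,keepdims=True);x=x*(1+m['k1']*r);return x*[m['fx'],m['fy']]+[m['cx'],m['cy']]
def cen(p,yaw,X):
    X=np.array(X,float).reshape(-1,3);c,s=np.cos(yaw),np.sin(yaw)
    return np.c_[p[0]+c*X[:,0]-s*X[:,1],p[1]+s*X[:,0]+c*X[:,1],X[:,2]]
def depthpts(m,d):
    H,W=d.shape;u,v=np.meshgrid(np.arange(W),np.arange(H))
    c,r=ray(m,np.c_[u.ravel(),v.ravel()]); return (c+r*d.ravel()[:,None]).reshape(H,W,3)
E
python3 - <<'E'
import cv2
a=cv2.imread('pics/top0.png');cv2.imwrite('pics/topz.png',cv2.resize(a[110:270,140:350],None,fx=3.7,fy=3.7,interpolation=cv2.INTER_CUBIC))
a=cv2.imread('pics/scene0.png');cv2.imwrite('pics/scz.png',cv2.resize(a[130:280,170:370],None,fx=4,fy=4,interpolation=cv2.INTER_CUBIC))
from h import *
m=arm.camera_model('top');d=np.load('top0.npy');P=depthpts(m,d)
for lo,hi in((.04,.05),(.08,.09),(.14,.155)):
    M=((P[...,2]>lo)&(P[...,2]<hi)&(d>0)); M[:, 345:]=0;M[:110]=0;M[270:]=0;M[:,:205]=0
    print(lo,M.sum())
    if M.sum()>50:
        q=P[M][:,:2].astype(np.float32);print(cv2.minAreaRect(q), P[M][:,2].mean())
E
```

```text
0.04 1904
((0.6281685829162598, -0.13399288058280945), (0.2242920994758606, 0.4695052206516266), 53.156131744384766) 0.044896653788172605
0.08 1350
((0.5624589920043945, -0.08295807242393494), (0.22371816635131836, 0.2949652671813965), 52.25823974609375) 0.08402429544672176
0.14 3869
((0.5785874724388123, -0.11833791434764862), (0.1577397584915161, 0.17848584055900574), 52.90882873535156) 0.14700305569938377
```

View pics/topz.png

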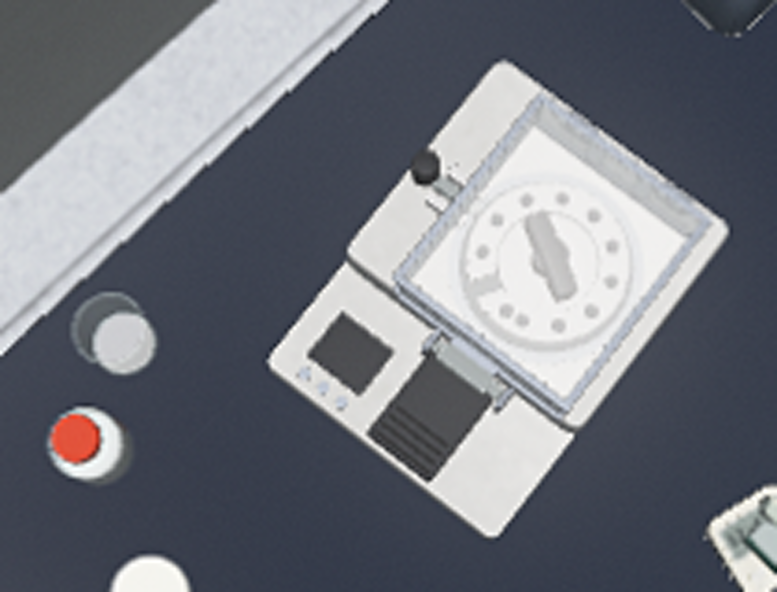

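View pics/scz.png

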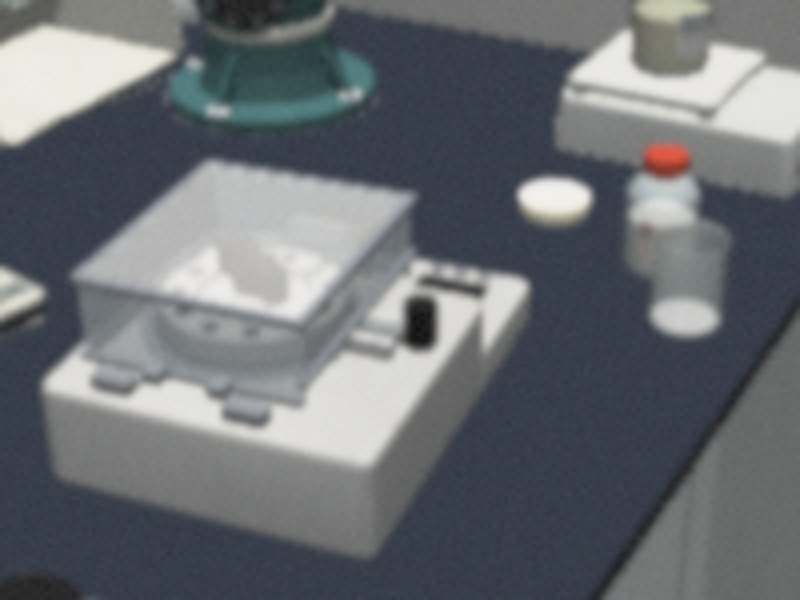

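```bash
python3 - <<'E'
from h import *
m=arm.camera_model('top');d=np.load('top0.npy');P=depthpts(m,d)
rgb=np.load('top0rgb.npy').astype(int)
M=(rgb.min(2)>120).astype(np.uint8); M[:, 345:]=0;M[:110]=0;M[262:]=0;M[:,:205]=0
M=cv2.morphologyEx(M,cv2.MORPH_CLOSE,np.ones((15,15)))
M=cv2.morphologyEx(M,cv2.MORPH_OPEN,np.ones((5,5)))
n,l,st,c=cv2.connectedComponentsWithStats(M);k=1+np.argmax(st[1:,4]);cs,_=cv2.findContours((l==k).astype(np.uint8),0,cv2.CHAIN_APPROX_NONE)
q=cs[0].reshape(-1,2).astype(float)
o=cv2.imread('pics/top0.png');cv2.drawContours(o,cs,-1,(0,0,255),1)
yaw=np.radians(-37.6)
W=onplane(m,q,.085)[:,:2];
def loc(W,yaw):
    c,s=np.cos(yaw),np.sin(yaw);return np.c_[c*W[:,0]+s*W[:,1],-s*W[:,0]+c*W[:,1]]
L=loc(W,yaw)
x1=L[:,0].max();y1=L[:,1].max();y0=L[:,1].min()
print(st[k],x1,y0,y1,y1-y0)
def line(sel,ax):
    a=L[sel];p=np.polyfit(a[:,1-ax],a[:,ax],1);r=a[:,ax]-np.polyval(p,a[:,1-ax]);g=abs(r)<.003;p=np.polyfit(a[g,1-ax],a[g,ax],1);return p,g.sum()
deckx=(L[:,0]>x1-.17)&(L[:,0]<x1-.03)
print('left',line((L[:,1]>y1-.008)&deckx,1),'right',line((L[:,1]<y0+.01)&deckx,1))
print('rear',line((L[:,0]>x1-.008)&(L[:,1]>y0+.03)&(L[:,1]<y1-.03),0))
L=loc(onplane(m,q,.045)[:,:2],yaw);xf=L[:,0].min()
print('front',line((L[:,0]<xf+.008)&(L[:,1]>L[:,1].min()+.04)&(L[:,1]<L[:,1].max()-.04),0))
cv2.imwrite('pics/cont.png',cv2.resize(o[110:270,140:350],None,fx=3.7,fy=3.7))
E
```

```text
[ 213  127  123  127 7944] 0.6435803502846873 0.16384936718768672 0.3878320451300852 0.22398267794239846
left (array([0.01209113, 0.3792767 ]), np.int64(34)) right (array([0.00987494, 0.16033166]), np.int64(40))
rear (array([-0.00970918,  0.64381386]), np.int64(46))
front (array([-0.01051444,  0.34870402]), np.int64(38))
```

View pics/cont.png

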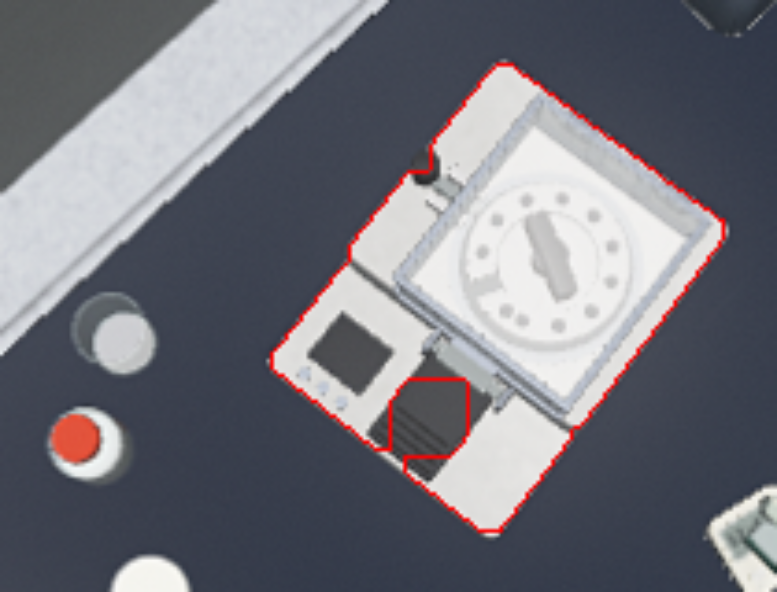

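```bash
cat >> h.py <<'E'
ORG=(.5523,-.1000);YAW=-.6458
def drawpts(n,pic,pts,lab,f):
    m=arm.camera_model(n)
    for u in proj(m,cen(ORG,YAW,pts)): cv2.circle(pic,tuple(np.round(u*4).astype(int)),8,(0,0,255),-1,shift=0) if 0 else cv2.drawMarker(pic,tuple(np.round(u*f).astype(int)),(0,0,255),0,12,1)
E
python3 - <<'E'
from h import *
pts=np.array([[30,115,123],[30,0,123],[-133,0,79],[145,130,85],[145,-95,85],[-155,-95,45],[-155,130,45],[-58,78,148],[118,-78,148],[-58,-78,148],[30,59,105]])/1000
for n in('top','scene'):
    f=5;a=cv2.imread(f'pics/{n}0.png');a=cv2.resize(a,None,fx=f,fy=f,interpolation=cv2.INTER_CUBIC);drawpts(n,a,pts,0,f)
    r=(115,270,200,345) if n=='top' else (160,275,170,310)
    cv2.imwrite(f'pics/chk_{n}.png',a[r[0]*f:r[1]*f,r[2]*f:r[3]*f][:600])
print(cen(ORG,YAW,pts)[:3])
E
```

```text
[[ 0.64546987 -0.02621399  0.123     ]
 [ 0.57625856 -0.11805513  0.123     ]
 [ 0.44608373 -0.01995561  0.079     ]]
```

View pics/chk_top.png

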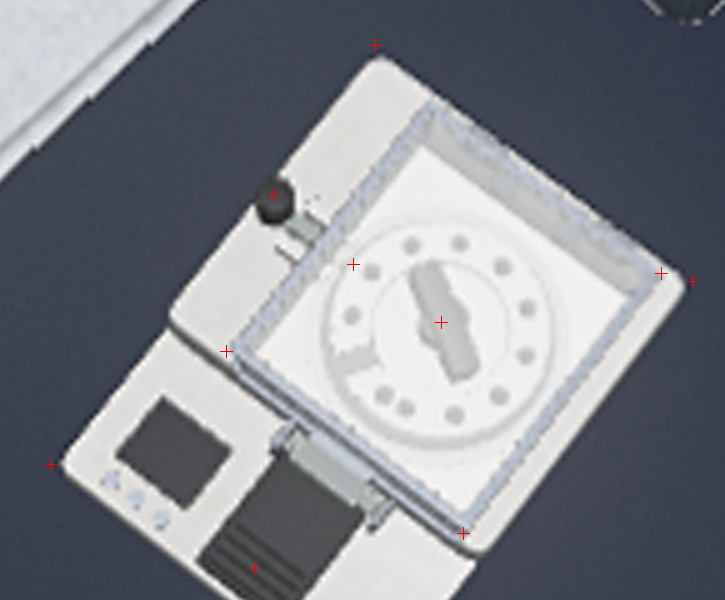

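View pics/chk_scene.png

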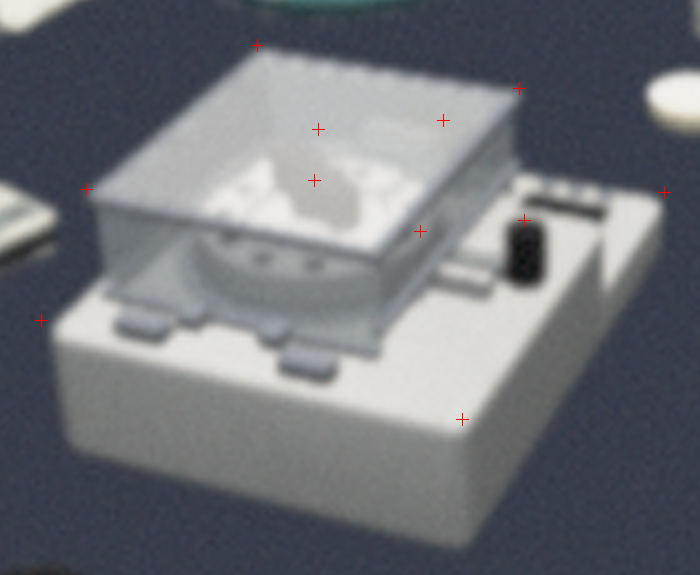

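```bash
cat >> h.py <<'E'
from scipy.spatial.transform import Rotation as Ro
def tool():
    s=arm.state();return np.array(s['ee_pos']),Ro.from_quat(s['eef_rot']),s
def delta(target,yawy=None):
    """travel in tool axes & rotvec so that tool points down with tool y at world angle yawy"""
    p,R,s=tool()
    tr=R.inv().apply(np.array(target)-p); rv=None
    if yawy is not None:
        y=np.array([np.cos(yawy),np.sin(yawy),0]);z=np.array([0,0,-1.]);x=np.cross(y,z)
        rv=(R.inv()*Ro.from_matrix(np.c_[x,y,z])).as_rotvec()
    return tr.round(4),None if rv is None else rv.round(4)
E
python3 - <<'E'
from h import *
p,R,s=tool();m=arm.camera_model('wrist');c=-m['R'].T@m['t'];print('cam in tool',R.inv().apply(c-p),'axis',R.inv().apply(m['R'][2]))
for n,px,z in(('bottle',(163,229),.09),('beaker',(171,200),.07)): print(n,onplane(arm.camera_model('top'),[px],z))
P=depthpts(arm.camera_model('top'),np.load('top0.npy'));print(P[315,108],P[271,180],P[292,375],P[250,415])
for y in (YAW+np.pi/2,YAW-np.pi/2): print(delta((.446,-.020,.12),y))
E
```

```text
cam in tool [ 0.08180427  0.00047369 -0.17912161] axis [-2.79619391e-01  2.25845609e-04  9.60110902e-01]
bottle [[0.43940065 0.21989603 0.09      ]]
beaker [[0.52324619 0.20565537 0.07      ]]
[0.21588759 0.32469491 0.19410956] [0.32743943 0.18104071 0.01262423] [ 0.27684305 -0.36389704  0.06381829] [ 0.38206489 -0.40741067  0.25515066]
(array([-0.4342, -0.4455,  0.0852]), array([-1.70e-03,  1.00e-04,  3.66e-01]))
(array([-0.4342, -0.4455,  0.0852]), array([-2.0000e-04, -2.4000e-03, -2.7756e+00]))
```

```bash
python3 -m inch '{"travel":[[0,0,-0.05],[0,0,-0.1],[-0.25,-0.25,-0.1],[-0.25,-0.25,-0.1],[-0.25,-0.25,-0.1],[-0.25,-0.25,-0.1],[-0.43,-0.44,-0.1],[-0.43,-0.44,-0.1]],"rotation":[[0,0,0],[0,0,0],[0,0,0.366],[0,0,0.366],[0,0,0.366],[0,0,0.366],[0,0,0.366],[0,0,0.366]],"grip":[0,0,0,0,0,0,0,0]}' 20
python3 -c "
from h import *
print(delta((.446,-.020,.2),YAW+np.pi/2))"
```

```text
time_s: 0.95
ee_pos: [0.2959, 0.2633, 0.3047]
eef_rot: [0.317, 0.948, -0.001, 0.0]
ft_force: [2.1, 0.1, -0.3]
finger_gap: 0.354
(array([-0.2902, -0.1359,  0.1051]), array([-0.0015,  0.0006,  0.0007]))
```

```bash
python3 -m inch '{"travel":[[-0.29,-0.136,0],[-0.29,-0.136,0],[-0.29,-0.136,0],[-0.29,-0.136,0],[-0.29,-0.136,0],[-0.29,-0.136,0],[-0.29,-0.136,0.05],[-0.29,-0.136,0.05]],"rotation":[[0,0,0],[0,0,0],[0,0,0],[0,0,0],[0,0,0],[0,0,0],[0,0,0],[0,0,0]],"grip":[0,0,0,0,0,0,0,0]}'
python3 - <<'E'
from h import *
print(delta((.446,-.020,.2),YAW+np.pi/2))
m=arm.camera_model('wrist');p,d=arm.capture('wrist');b=p[:,:,::-1].copy();np.save('w1.npy',d)
f=1.5;b=cv2.resize(b,None,fx=f,fy=f)
pts=np.array([[30,115,123],[30,0,123],[-133,0,79],[-155,-95,45],[-155,130,45],[-58,78,148],[-58,-78,148]])/1000
for u in proj(m,cen(ORG,YAW,pts)): cv2.drawMarker(b,tuple(np.round(u*f).astype(int)),(0,0,255),0,12,1)
cv2.imwrite('pics/w1.png',b)
E
```

```text
time_s: 1.75
ee_pos: [0.4432, -0.0217, 0.2478]
eef_rot: [0.319, 0.948, -0.002, -0.007]
ft_force: [-1.2, 0.3, -0.8]
finger_gap: 0.002
(array([-0.0018,  0.0034,  0.0478]), array([-0.0081, -0.0113, -0.0038]))
```

View pics/w1.png

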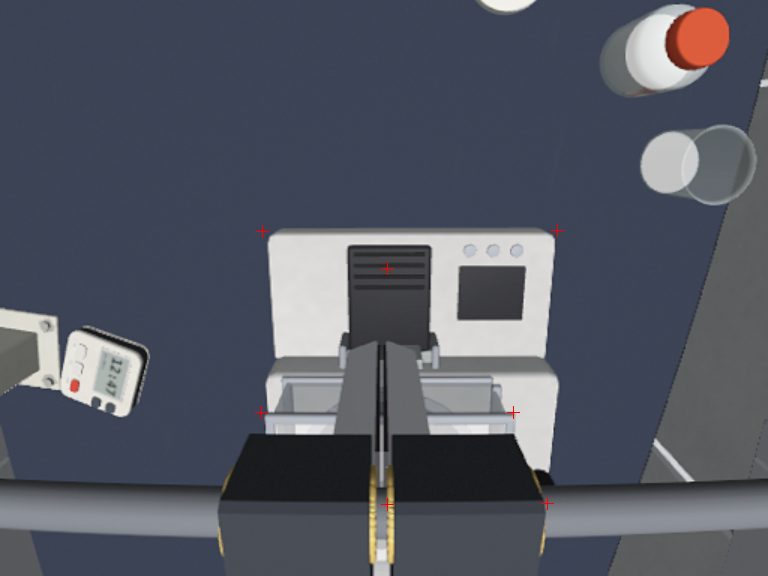

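```bash
python3 -m inch '{"travel":[[-0.001,0.003,0.05],[-0.001,0.003,0.10],[-0.001,0.003,0.145],[-0.001,0.003,0.145]],"rotation":[[0,-0.011,0],[-0.008,-0.011,-0.004],[-0.008,-0.011,-0.004],[-0.008,-0.011,-0.004]],"grip":[0,0,0,0]}'
python3 -c "
from h import *
print(delta((.4445,-.019,.0645),YAW+np.pi/2))"
```

```text
time_s: 2.2
ee_pos: [0.4379, -0.0163, 0.098]
eef_rot: [0.315, 0.949, -0.001, -0.007]
ft_force: [-1.1, 0.4, -1.3]
finger_gap: 0.005
(array([-0.0074,  0.002 ,  0.0334]), array([-0.0056, -0.0132,  0.0039]))
```

```bash
python3 -m inch '{"travel":[[-0.007,0.002,0.015],[-0.007,0.002,0.025],[-0.007,0.002,0.032],[-0.007,0.002,0.033],[-0.007,0.002,0.033]],"rotation":[[-0.006,-0.013,0.004],[-0.006,-0.013,0.004],[-0.006,-0.013,0.004],[-0.006,-0.013,0.004],[-0.006,-0.013,0.004]],"grip":[0,0,0,0,0]}'
python3 - <<'E'
from h import *
for n in('top','scene'):
    p,d=arm.capture(n);cv2.imwrite(f'pics/{n}2.png',p[:,:,::-1])
print(delta((.4445,-.019,.0645),YAW+np.pi/2),arm.state()['ft_force'])
E
```

```text
time_s: 2.7
ee_pos: [0.446, -0.0182, 0.0673]
eef_rot: [0.317, 0.948, 0.001, 0.002]
ft_force: [-0.9, 3.6, 4.1]
finger_gap: 0.003
(array([ 0.0008, -0.0014,  0.0024]), array([0.0036, 0.0029, 0.0001])) [0.85714305 2.82686106 4.61293682]
```

View pics/scene2.png

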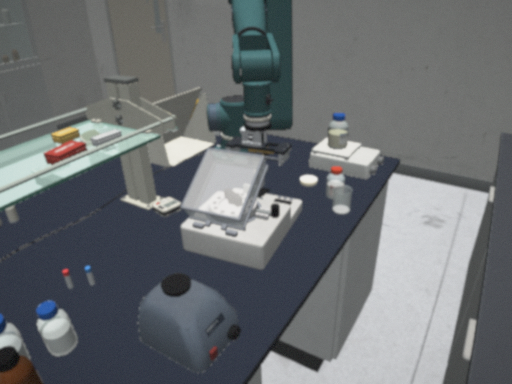

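```bash
python3 -m inch '{"travel":[[0,0,0],[0,0,0],[0,0,0],[0,0,0],[0,0,0],[0,0,-0.05],[0,0,-0.10],[0,0,-0.15]],"rotation":[[0,0,0],[0,0,0],[0,0,0],[0,0,0],[0,0,0],[0,0,0],[0,0,0],[0,0,0]],"grip":[0,0,0,0,0,1,1,1]}'
python3 - <<'E'
from h import *
for n in('top','scene','wrist'):
    m=arm.camera_model(n)
    p,d=arm.capture(n);cv2.imwrite(f'pics/{n}3.png',p[:,:,::-1]);np.save(n+'3.npy',d)
    if n=='wrist': np.save('w3m.npy',m,allow_pickle=True)
a=cv2.imread('pics/top3.png');cv2.imwrite('pics/topz3.png',cv2.resize(a[110:270,140:350],None,fx=3.7,fy=3.7,interpolation=cv2.INTER_CUBIC))
print(arm.state()['ft_force'])
E
```

```text
time_s: 3.6
ee_pos: [0.4445, -0.0195, 0.2171]
eef_rot: [0.318, 0.948, -0.0, 0.001]
ft_force: [2.0, 0.3, -0.0]
finger_gap: 0.227
[ 1.29598039 -0.15624582 -0.69905275]
```

View pics/scene3.png

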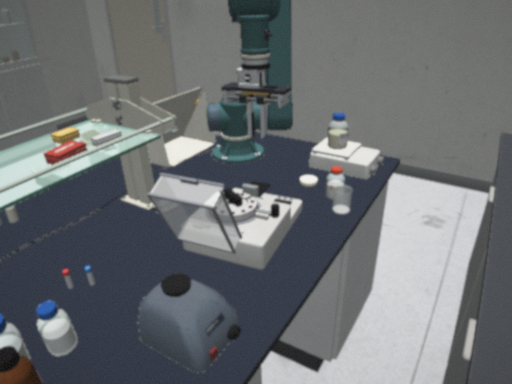

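View pics/topz3.png

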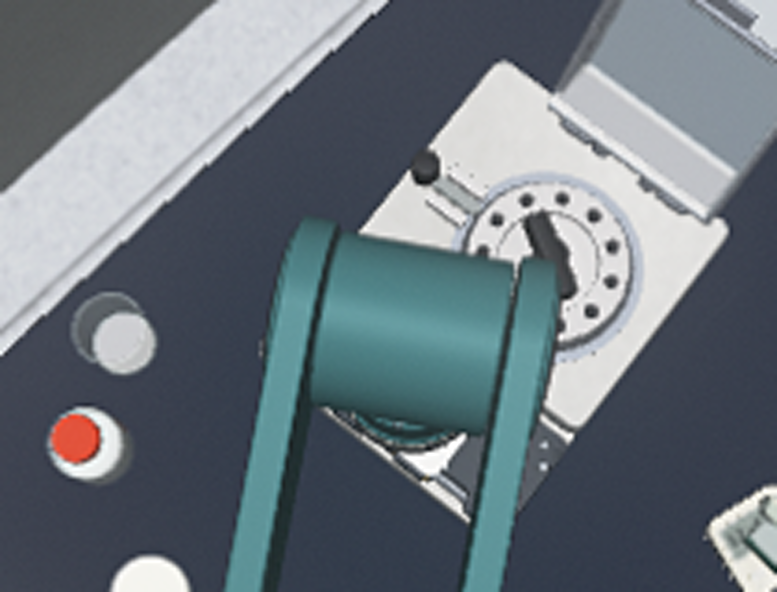

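View pics/wrist3.png

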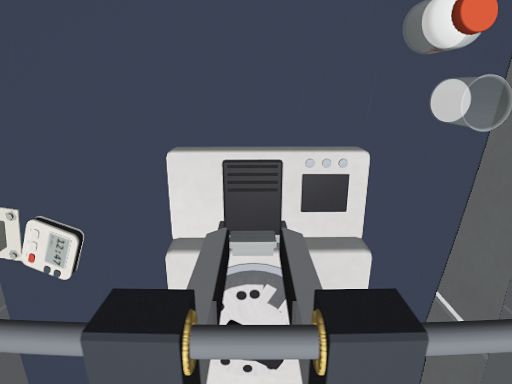

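```bash
python3 - <<'E'
from h import *
m=arm.camera_model('top');b=cv2.imread('pics/top3.png').astype(int)
M=(b.max(2)<110).astype(np.uint8)
u=proj(m,cen(ORG,YAW,[[.03,0,.136]]))[0];print(u)
yy,xx=np.mgrid[:384,:512];M[(xx-u[0])**2+(yy-u[1])**2>15**2]=0
n,l,st,c=cv2.connectedComponentsWithStats(M);print(st,c)
k=1+np.argmax(st[1:,4]);q=np.argwhere(l==k)[:,::-1];W=onplane(m,q,.136)[:,:2]
print(cv2.minAreaRect(W.astype(np.float32)),W.mean(0))
w,v=np.linalg.eigh(np.cov(W.T));d=v[:,1];print('bar world deg',np.degrees(np.arctan2(d[1],d[0])),'theta',np.degrees(np.arctan2(d[1],d[0])-YAW), np.sqrt(w*12))
t0=arm.camera_model('top')
s=onplane(t0,[[140+487/3.7,110+285/3.7]],.105)[0];ax=cen(ORG,YAW,[[.03,0,.105]])[0];e=s-ax;print('slot th',np.degrees(np.arctan2(e[1],e[0])-YAW-np.pi/2),np.linalg.norm(e))
print(arm.state()['q'])
E
```

```text
[288.6724     178.31573287]
[[     0      0    512    384 196390]
 [   282    165      1      1      1]
 [   291    164      2      1      2]
 [   274    167     22     27    212]
 [   299    168      2      2      3]] [[255.46504914 191.51389582]
 [282.         165.        ]
 [291.5        164.        ]
 [286.79245283 179.33490566]
 [299.33333333 168.66666667]]
((0.567660391330719, -0.10722018033266068), (0.06852873414754868, 0.04913804680109024), 28.631717681884766) [ 0.57343194 -0.1130289 ]
bar world deg -162.13685419991603 theta -125.13523979036746 [0.04060215 0.0595924 ]
slot th 59.566285680665956 0.04747420118154577
[-1.70970999e-01 -1.55075162e-01  1.57659289e+00 -2.14660064e-04
  1.70779449e+00 -1.09515501e+00]
```

```bash
python3 -c "
from h import *
ax=cen(ORG,YAW,[[.03,0,.27]])[0];print(ax,delta(ax,YAW+np.pi/2+1.0),arm.state()['time_s'])"
```

```text
[ 0.57625856 -0.11805513  0.27      ] (array([-0.1626, -0.0004, -0.0479]), array([-5.0000e-04,  1.2800e-02, -1.0008e+00])) 3.75
```

```bash
python3 -m inch '{"travel":[[-0.02,0,-0.05],[-0.07,0,-0.05],[-0.12,0,-0.05],[-0.163,0,-0.05],[-0.163,0,-0.05],[-0.163,0,-0.05],[-0.163,0,-0.05],[-0.163,0,-0.05]],"rotation":[[0,0,0],[0,0,-0.15],[0,0,-0.3],[0,0,-0.45],[0,0,-0.6],[0,0,-0.75],[0,0,-0.9],[0,0,-1.0]],"grip":[1,1,1,1,1,1,1,1]}'
python3 -m inch '{"travel":[[0,0,0],[0,0,0]],"rotation":[[0,0,0],[0,0,0]],"grip":[1,1]}'
cat > look.py <<'E'
from h import *
import sys
n=sys.argv[1]
p_,R_,s_=tool();m=arm.camera_model('wrist');p,d=arm.capture('wrist');b=p[:,:,::-1].copy();cv2.imwrite(f'pics/{n}_raw.png',b);np.save(n+'_d.npy',d);np.save(n+'_m.npy',m,allow_pickle=True)
f=1.5;b=cv2.resize(b,None,fx=f,fy=f)
for u in proj(m,cen(ORG,YAW,np.array([[30,0,136],[30,115,123],[30,59,105],[-133,0,79]])/1000)): cv2.drawMarker(b,tuple(np.round(u*f).astype(int)),(0,0,255),0,12,1)
cv2.imwrite(f'pics/{n}.png',b);print(s_['q'],p_,s_['ft_force'])
E
python3 look.py w4
```

```text
time_s: 4.55
ee_pos: [0.5761, -0.1188, 0.2683]
eef_rot: [-0.178, 0.984, -0.002, 0.003]
ft_force: [0.2, -0.2, -0.1]
finger_gap: 0.994
time_s: 4.75
ee_pos: [0.5753, -0.1192, 0.2652]
eef_rot: [-0.176, 0.984, -0.001, 0.0]
ft_force: [-0.0, 0.4, -0.5]
finger_gap: 1.0
[-3.00048111e-01  1.67454486e-01  1.16424753e+00 -1.27193673e-03
  1.80817612e+00 -2.22554024e+00] [ 0.57533782 -0.1192099   0.26521393] [-0.02278641  0.43464413 -0.53943314]
```

View pics/w4.png

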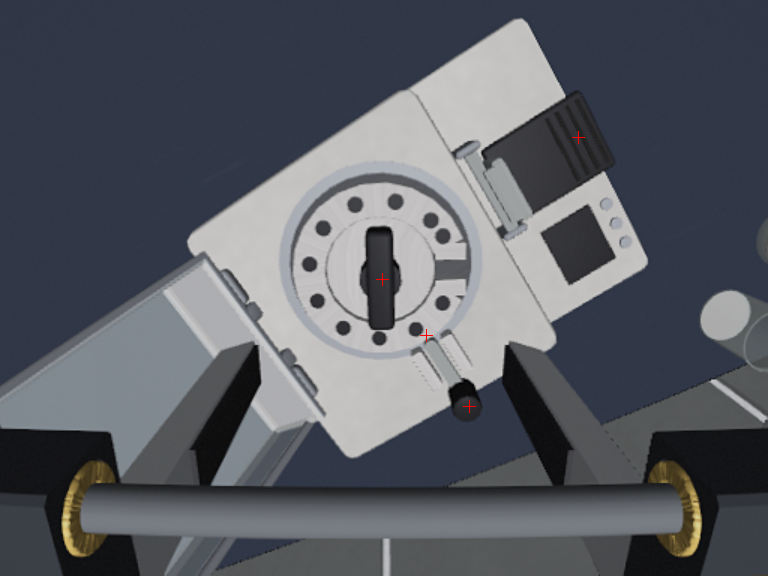

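```bash
cat > bar.py <<'E'
from h import *
import sys
n=sys.argv[1]
m=np.load(n+'_m.npy',allow_pickle=True).item();b=cv2.imread(f'pics/{n}_raw.png')
def comp(z,loc,R,th,thr=90):
    u=proj(m,cen(ORG,YAW,[[*loc,z]]))[0]
    M=(b.max(2)<thr).astype(np.uint8);yy,xx=np.mgrid[:384,:512];M[(xx-u[0])**2+(yy-u[1])**2>R**2]=0
    c,l,st,ce=cv2.connectedComponentsWithStats(M);k=1+np.argmax(st[1:,4]);return np.argwhere(l==k)[:,::-1]
q=comp(.136,(.03,0),50,1);W=onplane(m,q,.136)[:,:2]
r=cv2.minAreaRect(W.astype(np.float32));print(r)
w,v=np.linalg.eigh(np.cov(W.T));d=v[:,1];a=np.arctan2(d[1],d[0])-YAW
th=(a+np.pi/2)%np.pi-np.pi/2
print('bar theta rad',th,'rect',[(np.radians(r[2])-YAW+i*np.pi/2) for i in(-2,-1,0)],'ext',np.sqrt(w*12),'axis',cen(ORG,YAW,[[.03,0,.1]]))
# slot: dark floor
E
python3 bar.py w4
```

```text
((0.574805736541748, -0.11117172241210938), (0.06719888746738434, 0.04226687178015709), 11.719828605651855)
bar theta rad 1.0364348910787782 rect [np.float64(-2.2912430566517523), np.float64(-0.7204467298568555), np.float64(0.850349596938041)] ext [0.02155068 0.06326754] axis [[ 0.57625856 -0.11805513  0.1       ]]
```

```bash
python3 - <<'E'
import sys;sys.argv=['x','w4']
exec(open('bar.py').read())
# end-by-end centerline: strip of bar pixels
for lo,hi in((.018,.032),):
  ax=W.mean(0);t=(W-ax)@d;s=(W-ax)@np.array([-d[1],d[0]])
  pts=[]
  for k in np.arange(-.032,.033,.004):
    g=abs(t-k)<.002
    if g.sum(): print(round(k,3),g.sum(),s[g].min().round(4),s[g].max().round(4))
x=cv2.resize(b[130:235,180:330],None,fx=5,fy=5,interpolation=cv2.INTER_CUBIC);cv2.imwrite('pics/w4z.png',x)
S=onplane(m,[[312,180]],.105)[0];e=S-cen(ORG,YAW,[[.03,0,.105]])[0];print('slot',np.arctan2(e[1],e[0])-YAW-np.pi/2,np.linalg.norm(e))
E
```

```text
((0.574805736541748, -0.11117172241210938), (0.06719888746738434, 0.04226687178015709), 11.719828605651855)
bar theta rad 1.0364348910787782 rect [np.float64(-2.2912430566517523), np.float64(-0.7204467298568555), np.float64(0.850349596938041)] ext [0.02155068 0.06326754] axis [[ 0.57625856 -0.11805513  0.1       ]]
-0.032 61 -0.0072 0.0083
-0.028 77 -0.0131 0.012
-0.024 83 -0.02 0.0176
-0.02 76 -0.0239 0.0089
-0.016 74 -0.0268 0.0087
-0.012 73 -0.0079 0.0085
-0.008 90 -0.0108 0.011
-0.004 105 -0.0119 0.0127
0.0 112 -0.0128 0.0127
0.004 108 -0.0121 0.0125
0.008 99 -0.0112 0.0114
0.012 81 -0.0103 0.0093
0.016 78 -0.0078 0.0082
0.02 79 -0.0079 0.008
0.024 76 -0.008 0.0078
0.028 73 -0.0081 0.0076
0.032 60 -0.0073 0.0074
slot 0.971032457920451 0.059493368339303944
```

View pics/w4z.png

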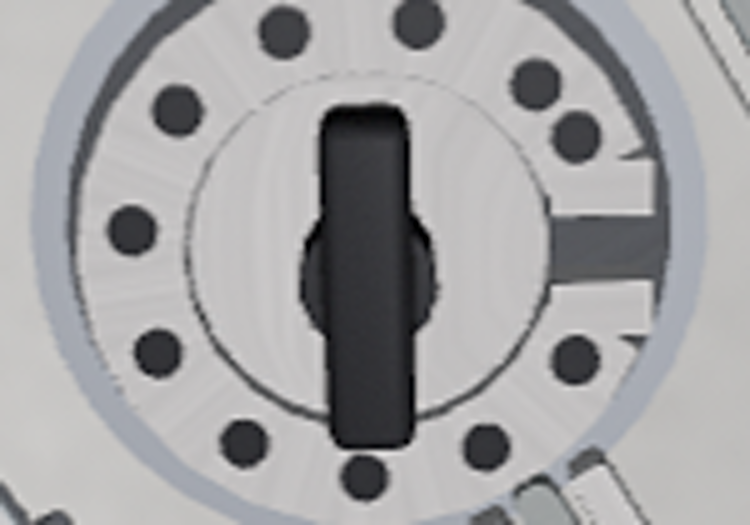

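```bash
python3 -c "
from h import *
m=np.load('w4_m.npy',allow_pickle=True).item();print(onplane(m,[[180+368/5-.4,130+278/5-.4]],.136))
ax=(.5758,-.118,.110);print(delta(ax,YAW+np.pi/2+1.022))"
```

```text
[[ 0.57579701 -0.11953834  0.136     ]]
(array([-0.0004,  0.0013,  0.156 ]), array([-0.0025,  0.0017, -0.0213]))
```

```bash
python3 -m inch '{"travel":[[0,0,0.04],[-0.0005,0.0005,0.08],[-0.0005,0.0005,0.12],[-0.0005,0.0005,0.148],[-0.0005,0.0005,0.156],[-0.0005,0.0005,0.156]],"rotation":[[0,0,-0.021],[0,0,-0.021],[0,0,-0.021],[0,0,-0.021],[0,0,-0.021],[0,0,-0.021]],"grip":[0.6,0.6,0.6,0.6,0.6,0.6]}'
python3 -c "
from h import *
print(delta((.576,-.119,.110),YAW+np.pi/2+1.022))"
python3 look.py w5
```

```text
time_s: 5.4
ee_pos: [0.5752, -0.1185, 0.1084]
eef_rot: [-0.186, 0.982, -0.0, -0.0]
ft_force: [0.8, -0.3, 0.8]
finger_gap: 0.601
(array([-0.0006, -0.0007, -0.0016]), array([-0.0007, -0.0011, -0.0011]))
[-2.99033730e-01  2.07588471e-01  1.42814084e+00 -1.18788632e-03
  1.50629808e+00 -2.24482469e+00] [ 0.57520753 -0.11853022  0.10840711] [ 0.84591099 -0.29889149  0.7521397 ]
```

View pics/w5.png

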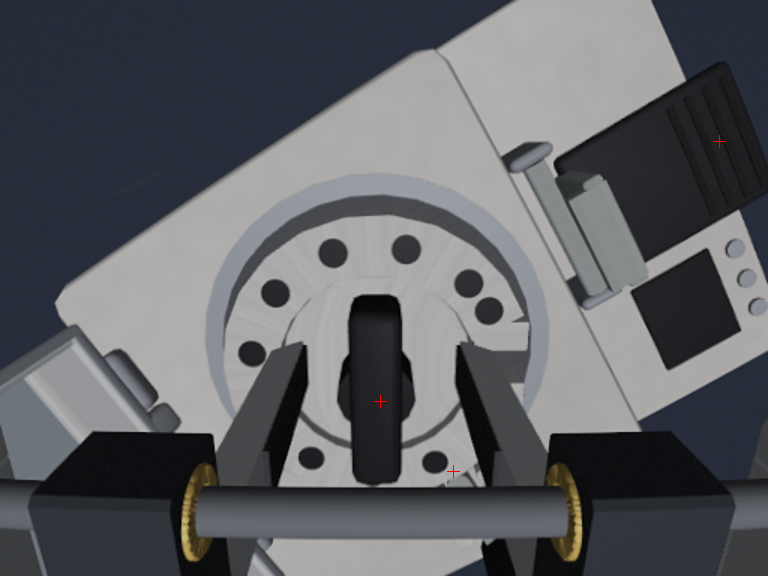

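```bash
python3 -m inch '{"travel":[[-0.0005,-0.0005,-0.0015],[-0.0005,-0.0005,-0.0015],[-0.0005,-0.0005,-0.0015],[-0.0005,-0.0005,-0.0015],[-0.0005,-0.0005,-0.0015],[-0.0005,-0.0005,-0.0015]],"rotation":[[0,0,0],[0,0,0],[0,0,0],[0,0,0],[0,0,0],[0,0,0]],"grip":[0.15,0.15,0.15,0.15,0.15,0.15]}' 20
python3 -c "
from h import *
print(delta((.576,-.119,.110),YAW+np.pi/2))
print(arm.state())"
```

```text
time_s: 6.05
ee_pos: [0.5774, -0.1197, 0.1124]
eef_rot: [-0.186, 0.982, -0.002, 0.002]
ft_force: [-0.0, -1.0, 0.4]
finger_gap: 0.19
(array([0.0011, 0.0012, 0.0024]), array([-0.0027,  0.0044,  1.0209]))
{'time_s': 6.05, 'q': array([-2.99380508e-01,  2.06740329e-01,  1.42107159e+00, -1.86683565e-03,
        1.50919203e+00, -2.24517841e+00]), 'qd': array([-0.0013803 ,  0.00129851, -0.0014371 ,  0.00060193,  0.00112577,
        0.00016155]), 'effort': array([ 8.66875146e-01, -3.77683389e+01, -2.85855925e+01,  2.47854693e-01,
        2.95031844e-01,  2.40836228e-02]), 'ee_pos': array([ 0.57741406, -0.11967219,  0.11239062]), 'eef_rot': array([-0.18645786,  0.98245984, -0.00189696,  0.00159178]), 'ft_force': array([-0.03431948, -0.95202319,  0.39742102]), 'moment': array([-0.07801087, -0.04748309,  0.03569207]), 'finger_gap': 0.1899311236258559}
```

```bash
python3 -m inch '{"travel":[[0,0,0],[0,0,0],[0,0,0],[0,0,0],[0,0,0],[0,0,0],[0,0,0],[0,0,0]],"rotation":[[0,0,0.13],[0,0,0.26],[0,0,0.39],[0,0,0.52],[0,0,0.65],[0,0,0.78],[0,0,0.91],[0,0,1.02]],"grip":[0.15,0.15,0.15,0.15,0.15,0.15,0.15,0.15]}'
python3 -c "
from h import *
print(delta((.576,-.119,.110),YAW+np.pi/2))"
python3 look.py w6
```

```text
time_s: 6.85
ee_pos: [0.5776, -0.118, 0.1124]
eef_rot: [0.319, 0.948, 0.001, 0.002]
ft_force: [1.3, 3.5, 0.5]
finger_gap: 0.192
(array([ 0.0007, -0.0018,  0.0024]), array([ 0.0023,  0.0035, -0.0029]))
[-2.98275990e-01  2.06710229e-01  1.42115040e+00  9.46117896e-04
  1.50969950e+00 -1.22044925e+00] [ 0.57763011 -0.11803031  0.11236808] [1.2647948  3.45410266 0.46944472]
```

View pics/w6.png

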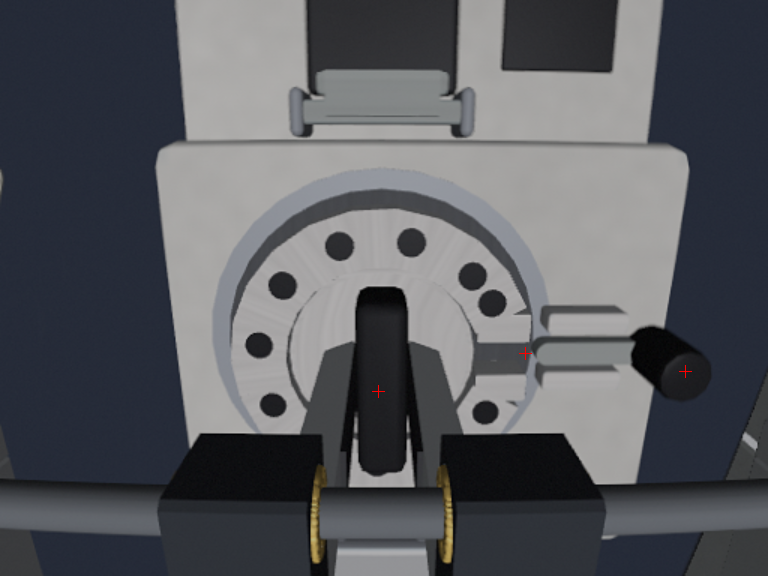

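```bash
python3 - <<'E'
import cv2
b=cv2.imread('pics/w6_raw.png');cv2.imwrite('pics/w6z.png',cv2.resize(b[190:280,305:480],None,fx=4.5,fy=4.5,interpolation=cv2.INTER_CUBIC))
E
```

```text
(no output)
```

View pics/w6z.png

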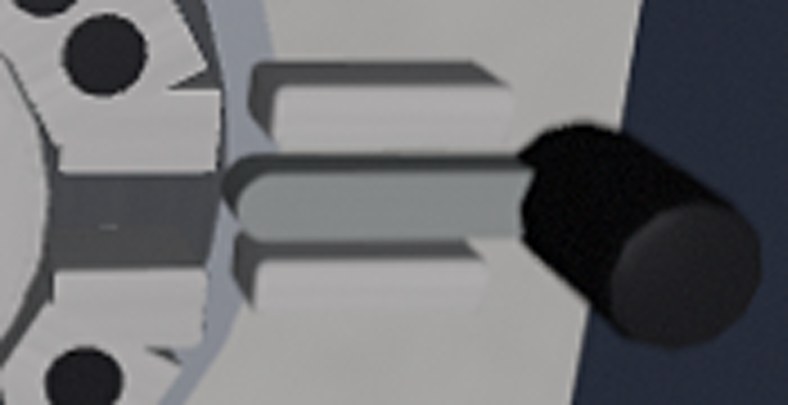

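```bash
cat > ang.py <<'E'
from h import *
import sys
n,pix=sys.argv[1],eval(sys.argv[2])
m=np.load(n+'_m.npy',allow_pickle=True).item();d=np.load(n+'_d.npy');P=depthpts(m,d)
c,s=np.cos(YAW),np.sin(YAW)
for lab,(u,v) in pix.items():
    X=P[int(round(v)),int(round(u))]
    def L(X): x=X[:2]-np.array(ORG);return (c*x[0]+s*x[1],-s*x[0]+c*x[1])
    z=.105 if lab[0]=='s' else float(lab.split('_')[-1]) if '_' in lab else X[2]
    print(lab,'depth z',X[2].round(4),'local@z',z,np.round(L(onplane(m,[[u,v]],z)[0]),4),'local@depth',np.round(L(X),4))
E
f() { :; }
python3 - <<'E'
g=lambda x,y:(305+x/4.5-.4,190+y/4.5-.4)
d={'s_frontedge':g(130,173),'s_rearedge':g(130,269),'tf':g(380,172),'tm':g(380,205),'tr':g(380,238),'rimf':g(130,140),'rimr':g(130,300),'guide f':g(400,100),'guide2':g(380,280),'knob':g(687,278),'deck':g(450,350)}
import subprocess
print(subprocess.run(['python3','ang.py','w6',repr(d)],capture_output=True,text=True))
E
```

```text
CompletedProcess(args=['python3', 'ang.py', 'w6', "{'s_frontedge': (333.48888888888894, 228.04444444444445), 's_rearedge': (333.48888888888894, 249.37777777777777), 'tf': (389.0444444444445, 227.82222222222222), 'tm': (389.0444444444445, 235.15555555555554), 'tr': (389.0444444444445, 242.48888888888888), 'rimf': (333.48888888888894, 220.7111111111111), 'rimr': (333.48888888888894, 256.2666666666667), 'guide f': (393.48888888888894, 211.82222222222222), 'guide2': (389.0444444444445, 251.82222222222222), 'knob': (457.26666666666665, 251.37777777777777), 'deck': (404.6, 267.3777777777778)}"], returncode=0, stdout='s_frontedge depth z 0.0873 local@z 0.105 [0.025  0.0486] local@depth [0.0323 0.0528]\ns_rearedge depth z 0.103 local@z 0.105 [0.039  0.0495] local@depth [0.0397 0.0497]\ntf depth z 0.0992 local@z 0.09919843163875947 [0.0276 0.0848] local@depth [0.0277 0.0848]\ntm depth z 0.0991 local@z 0.09911104985763144 [0.0326 0.0854] local@depth [0.0325 0.0854]\ntr depth z 0.0915 local@z 0.09152327657759754 [0.0411 0.0893] local@depth [0.0407 0.0893]\nrimf depth z 0.1058 local@z 0.1058205495026926 [0.02   0.0481] local@depth [0.0202 0.0478]\nrimr depth z 0.1046 local@z 0.10457157591331462 [0.0438 0.0499] local@depth [0.0437 0.0496]\nguide f depth z 0.0975 local@z 0.09753875750512364 [0.0177 0.0871] local@depth [0.0178 0.0868]\nguide2 depth z 0.0992 local@z 0.09922314767390855 [0.044  0.0867] local@depth [0.0441 0.0867]\nknob depth z 0.1233 local@z 0.12325302918056302 [0.0325 0.1156] local@depth [0.0323 0.1154]\ndeck depth z 0.0861 local@z 0.08609732638939949 [0.0625 0.105 ] local@depth [0.0622 0.1053]\n', stderr='')
```

```bash
python3 -m inch '{"travel":[[0,0,0],[0,0,0],[0,0,0],[0,0,-0.04],[0,0,-0.09],[0,0,-0.09]],"rotation":[[0,0,0],[0,0,0],[0,0,0],[0,0,0],[0,0,0],[0,0,0]],"grip":[0.45,0.45,0.45,0.45,0.45,0.45]}'
python3 -c "
from h import *
k=cen(ORG,YAW,[[.0325,.1155,.15]])[0];print(k,delta(k,YAW))"
python3 look.py w7
```

```text
time_s: 7.5
ee_pos: [0.5807, -0.1194, 0.2114]
eef_rot: [0.32, 0.947, 0.001, 0.01]
ft_force: [0.5, -0.4, 1.1]
finger_gap: 0.449
[ 0.64776734 -0.02731928  0.15      ] (array([0.0035, 0.1134, 0.0622]), array([0.0198, 0.0085, 1.5657]))
[-2.98747788e-01  1.66861405e-01  1.27067575e+00  5.98070123e-04
  1.68464829e+00 -1.21866646e+00] [ 0.58070722 -0.1193961   0.21139367] [ 0.53710466 -0.37801143  1.09662477]
```

View pics/w7.png

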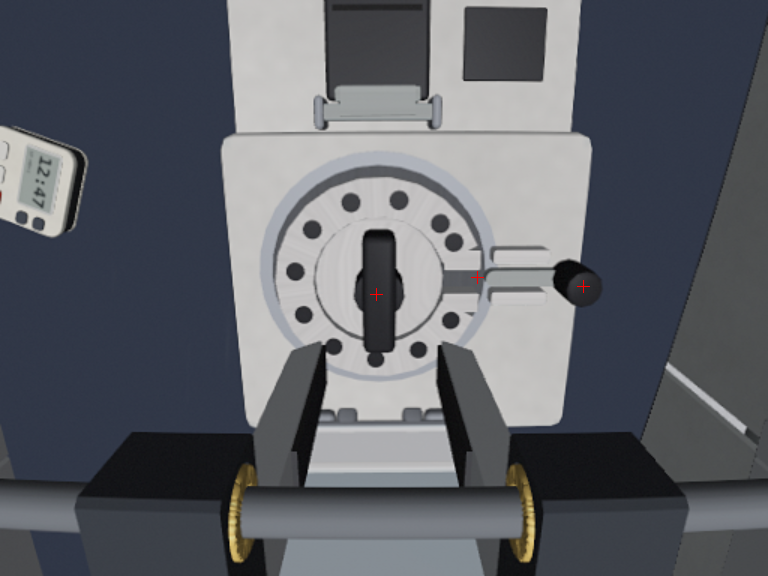

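```bash
python3 -m inch '{"travel":[[0.003,0.04,0],[0.003,0.08,0],[0.003,0.113,0],[0.003,0.113,0],[0.003,0.113,0],[0.003,0.113,0],[0.003,0.113,0],[0.003,0.113,0]],"rotation":[[0,0,0.14],[0,0,0.28],[0,0,0.42],[0,0,0.56],[0,0,0.7],[0,0,0.84],[0,0,0.98],[0,0,1.12]],"grip":[0.6,0.6,0.6,0.6,0.6,0.6,0.6,0.6]}'
python3 -m inch '{"travel":[[0,0,0],[0,0,0],[0,0,0],[0,0,0],[0,0,0]],"rotation":[[0,0,0.14],[0,0,0.28],[0,0,0.4],[0,0,0.44],[0,0,0.44]],"grip":[0.6,0.6,0.6,0.6,0.6]}'
python3 -c "
from h import *
k=cen(ORG,YAW,[[.0325,.1155,.104]])[0];print(k,delta(k,YAW))"
python3 look.py w8
```

```text
time_s: 8.35
ee_pos: [0.6449, -0.0274, 0.2063]
eef_rot: [0.776, 0.631, 0.003, 0.005]
ft_force: [-0.7, 1.0, 0.3]
finger_gap: 0.602
time_s: 8.85
ee_pos: [0.6443, -0.0276, 0.2045]
eef_rot: [0.895, 0.447, 0.003, 0.003]
ft_force: [-0.2, 0.1, 0.3]
finger_gap: 0.604
[ 0.64776734 -0.02731928  0.104     ] (array([0.0021, 0.0018, 0.1005]), array([ 0.0082, -0.002 ,  0.0008]))
[-0.12945408  0.29485255  1.13030644 -0.00233291  1.70827926  0.5152139 ] [ 0.64428698 -0.02761416  0.20449955] [-0.24801136  0.14352218  0.33419354]
```

View pics/w8.png

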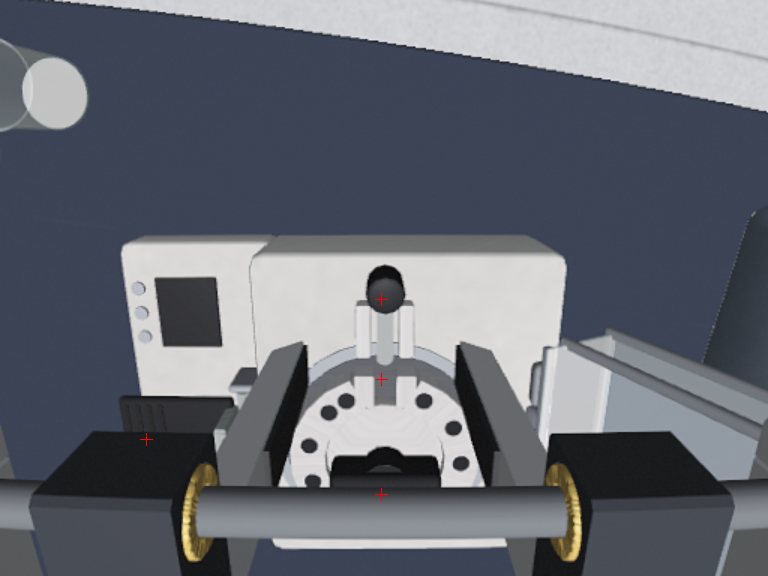

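```bash
python3 -m inch '{"travel":[[0.002,0.002,0.04],[0.002,0.002,0.08],[0.002,0.002,0.1],[0.002,0.002,0.1],[0.002,0.002,0.1]],"rotation":[[0.008,-0.002,0],[0.008,-0.002,0],[0.008,-0.002,0],[0.008,-0.002,0],[0.008,-0.002,0]],"grip":[0.6,0.6,0.6,0.6,0.6]}'
python3 -c "
from h import *
k=cen(ORG,YAW,[[.0325,.1155,.104]])[0];print(k,delta(k,YAW))"
python3 look.py w9
```

```text
time_s: 9.4
ee_pos: [0.6479, -0.0276, 0.1047]
eef_rot: [0.894, 0.447, -0.0, 0.0]
ft_force: [-0.4, -0.5, 0.3]
finger_gap: 0.599
[ 0.64776734 -0.02731928  0.104     ] (array([ 0.0001, -0.0002,  0.0007]), array([-0.0001,  0.0002,  0.0021]))
[-1.29838978e-01  3.42040989e-01  1.26805812e+00 -1.10171653e-04
  1.53161600e+00  5.13862911e-01] [ 0.64789926 -0.02755697  0.10469465] [-0.37327501 -0.45218881  0.25885475]
```

View pics/w9.png

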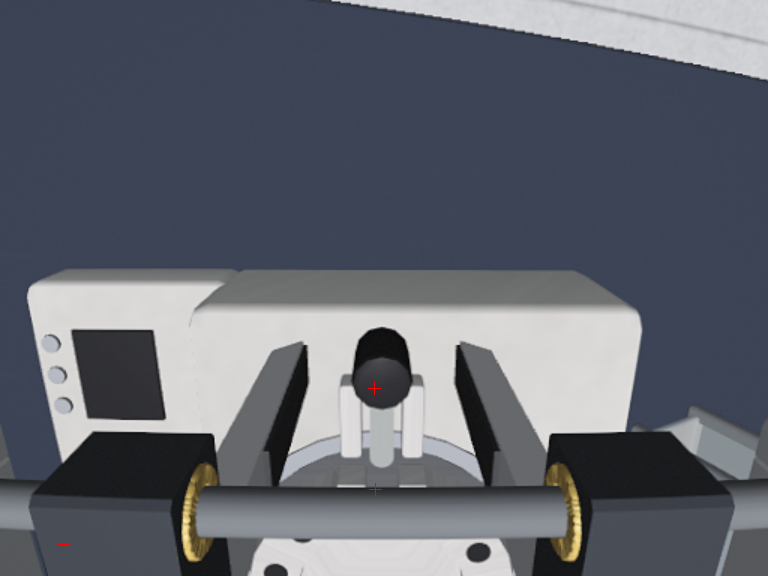

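Centred on the knob. Grip, then slide along tool -x (towards the rotor).

```bash
python3 -m inch '{"travel":[[0,0,0],[0,0,0],[0,0,0],[0,0,0],[0,0,0],[0,0,0]],"rotation":[[0,0,0],[0,0,0],[0,0,0],[0,0,0],[0,0,0],[0,0,0]],"grip":[0.15,0.15,0.15,0.15,0.15,0.15]}' 15
python3 -m inch '{"travel":[[-0.004,0,0],[-0.008,0,0],[-0.012,0,0],[-0.016,0,0],[-0.02,0,0],[-0.022,0,0],[-0.023,0,0],[-0.023,0,0]],"rotation":[[0,0,0],[0,0,0],[0,0,0],[0,0,0],[0,0,0],[0,0,0],[0,0,0],[0,0,0]],"grip":[0.15,0.15,0.15,0.15,0.15,0.15,0.15,0.15]}'
python3 look.py w10
python3 -c "
from h import *
k=cen(ORG,YAW,[[.0325,.1155,.104]])[0];print(k,delta(k,YAW))"
```

```text
time_s: 10.05
ee_pos: [0.6483, -0.0272, 0.1067]
eef_rot: [0.894, 0.447, 0.001, 0.0]
ft_force: [-3.1, 0.7, 2.8]
finger_gap: 0.227
time_s: 10.85
ee_pos: [0.635, -0.0449, 0.1068]
eef_rot: [0.894, 0.447, 0.002, -0.0]
ft_force: [2.7, 4.6, 0.7]
finger_gap: 0.229
[-0.16082194  0.31256526  1.30197003  0.00224932  1.52420716  0.48237631] [ 0.63499461 -0.04487264  0.10675486] [2.6827098  4.58499837 0.74817803]
[ 0.64776734 -0.02731928  0.104     ] (array([ 0.0217, -0.0003,  0.0028]), array([ 0.0015, -0.003 ,  0.0026]))
```

View pics/w10.png

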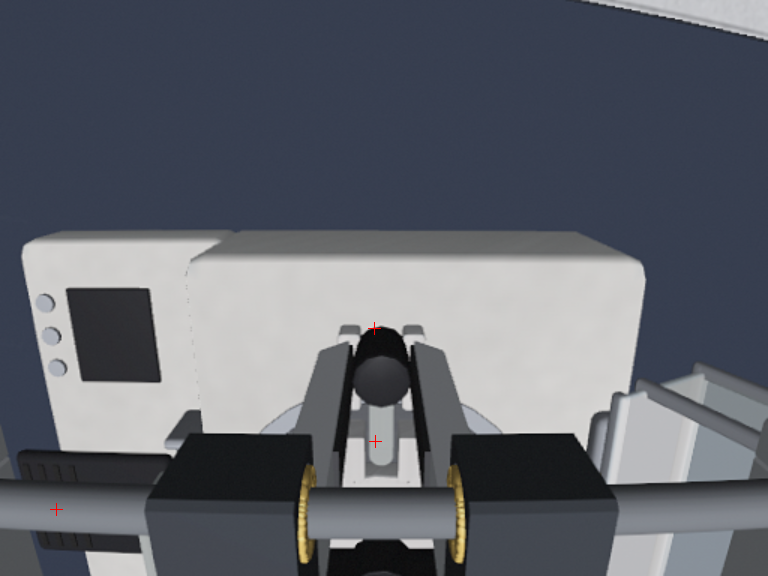

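```bash
python3 -m inch '{"travel":[[-0.002,0,0],[-0.003,0,0],[-0.003,0,0]],"rotation":[[0,0,0],[0,0,0],[0,0,0]],"grip":[0.15,0.15,0.15]}'
python3 -c "
from h import *
k=cen(ORG,YAW,[[.0325,.1155,.104]])[0];print(k,delta(k,YAW))"
```

```text
time_s: 11.2
ee_pos: [0.6349, -0.045, 0.1067]
eef_rot: [0.894, 0.448, 0.004, -0.001]
ft_force: [4.4, 8.4, -1.3]
finger_gap: 0.227
[ 0.64776734 -0.02731928  0.104     ] (array([ 0.0219, -0.0002,  0.0029]), array([ 0.0022, -0.0085,  0.0039]))
```

Hard stop at 22 mm (force rises, no motion). Release and lift away.

```bash
python3 -m inch '{"travel":[[0.002,0,0],[0.002,0,0],[0.002,0,0],[0.002,0,0],[0.002,0,-0.04],[0.002,0,-0.09],[0.002,0,-0.1],[0.002,0,-0.1]],"rotation":[[0,0,0],[0,0,0],[0,0,0],[0,0,0],[0,0,0],[0,0,0],[0,0,0],[0,0,0]],"grip":[0.15,0.5,0.5,0.5,0.5,0.5,0.5,0.5]}'
python3 look.py w11
python3 -c "
from h import *
for n in('scene',):
    p,d=arm.capture(n);cv2.imwrite('pics/scene11.png',p[:,:,::-1])"
```

```text
time_s: 12.0
ee_pos: [0.6369, -0.0446, 0.2106]
eef_rot: [0.894, 0.448, 0.007, 0.001]
ft_force: [-0.4, -0.5, 0.5]
finger_gap: 0.499
[-0.16204735  0.27474011  1.14353342  0.00612061  1.71009531  0.48119781] [ 0.63689103 -0.0446146   0.21056738] [-0.38565533 -0.50252609  0.50169822]
```

View pics/w11.png

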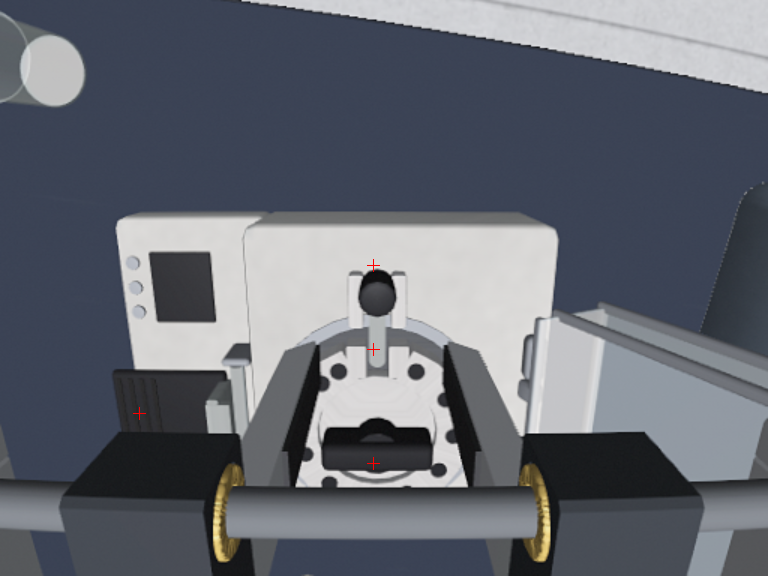

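View pics/scene11.png

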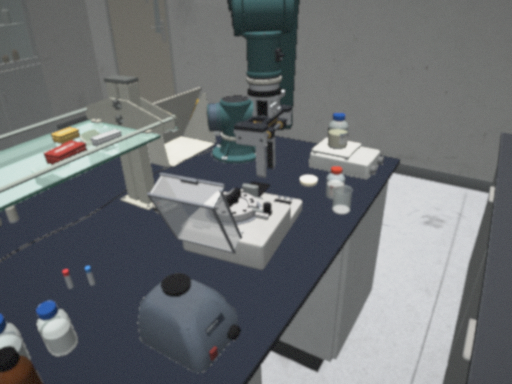

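```bash
python3 ang.py w11 "{'k_.123':(377/1.5-.3,297/1.5-.3)}"; python3 -c "
from cell import arm
print(arm.state()['ft_force']);arm.job_done()"
```

```text
k_.123 depth z 0.1231 local@z 0.123 [0.0321 0.0971] local@depth [0.0321 0.0969]
[ 0.78693984 -0.9002618  -0.95086616]
the job is handed in; nothing more can be done
```

The job is handed in and every step was carried out, but one last check on the bolt disagrees with the others and sits right at the 18.5 mm limit. The job was handed in at about 12 s of the 61 s allowed.

- **Cover:** I pressed the paddle with closed fingers and held it while the cover rose. The last pictures show the cover leaning fully back and the paddle up, and the robot never went near the cover.
- **Rotor:** I gripped the bar and turned it about 1.02 rad clockwise. After that the slot centre measured within about 0.01 to 0.02 rad of the bolt line, and the bolt went in without resistance.
- **Bolt:** I gripped the knob and slid it in. The gripper travelled about 22 mm, then met a hard stop: pushing another 3 mm only raised the force to about 9 N.
- **Bolt check that disagrees:** After release, the wrist picture put the knob about 18.5 mm in from where I first measured it, against 22 mm from the gripper's own travel. My release began with a 2 mm backward shift while the fingers were still closed. That probably pulled the bolt back to about 20 mm, and the rest would be measuring error between the two views (about 2 mm). I saw this figure only in the script that handed the job in, so I could not push again.
- **Rest of the scene:** The bottle, beaker and timer were never approached. The last pictures show the bottle and beaker standing; the timer last appeared undisturbed in an earlier wrist picture. The arm was clear of everything when I handed in, with contact-force readings within about 1 N.

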